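# Dipstick home, decompression lever up and held

## Robot

A 6-joint arm with a two-finger parallel gripper is mounted at the origin on the work surface. World frame = base frame: x ahead of the robot, y to its left, z up, the work surface at z = 0. Lengths are in mm, angles in rad, forces in N, time in s.
With the tool pointing down it reaches from about 250 to 775 mm from the base axis. Payload 4 kg.
Tool frame: the origin (TCP) lies midway between the tips of the shut fingers; the grasp point (between the pads) lies 19 mm behind it; z points along the fingers, y is the line along which they close (so a half turn about z gives the same grasp; the last joint's range is limited). The gripper opens to 85 mm and grips with 20 to 120 N. Pads are 22 mm wide; open, the fingers measure 114 mm over their backs; the gripper's body (76 mm by 85 mm) begins 54 mm behind the grasp point. The pads swing forward as they close: fully open they stand 13 mm farther back than shut.
Start: joints at [1.107, 0.087, 1.371, -0, 1.684, -0.103], TCP at [194.172, 514.602, 231.341] pointing down, gripper open.
Joint ranges: [-3.1, 3.1], [-0.76, 2.03], [0.27, 2.55], [-1.08, 4.22], [0.17, 2.65], [-2.57, 2.57]. Speed limits (rad/s): [2.79, 2.79, 3.14, 3.14, 3.14, 3.14].

## Interface

Orientations are given as a 3x3 rotation matrix whose columns are the frame's x, y, z axes.
In Python, from cell import manip, viewer, job gives the robot as it stands. The module is installed in compiled form; this text tells all that it offers.
- The arm moves only by the shell command python3 -m creep 'ROWS' [OPENING] [FORCE]. ROWS is JSON, a list of rows, each a list of 2 entries, a list of its own where there are three numbers: the shift along the tool's x, y, z in units of 30 mm (1.0 is 30 mm), then the turn about the tool's z in units of 5 degrees (1.0 is 5 degrees). A call has 1 to 20 rows; each row is the pose to reach, as a shift and turn from the pose commanded when the call began, along the tool's axes at that moment; what a row does not reach only later rows make up. A row lasts 1/12 s, in which the tool goes at most 41.7 mm and 7.16 degrees, less where a joint would pass 70% of its speed; a pose out of reach is approached as far as the arm can. A call with a gripper value outside its range is refused whole. OPENING is the finger opening in mm, from 0 to 85.4, set as the call begins (- or left out, the last holds). The fingers move at their own pace and stop on an object; FORCE is the grip in N (left out, the last holds). Time passes only in rows, so rows that repeat a pose let the fingers close. It gives the time, the measured TCP pose, the force, the opening and the grip force at its end, in the units of the state.
- manip.read_state(): the state, without advancing time (a new reading comes with each control period).
- viewer.capture(name): name is "scene" or "top" or "wrist"; returns the picture (400x640x3 uint8, red, green, blue); there is no depth.
- viewer.calibration(name): a dict with "intrinsics" (3x3 intrinsics, pixels), "view" (4x4, takes a point from world to camera coordinates); the wrist camera has in their place "T_tool_cam" (4x4, takes a point from camera to tool coordinates, whose origin is the TCP and whose axes are the flange's). Camera axes: x right, y down, z forward; pixel columns grow to the right and rows downward; lengths in mm; the calibration is good to about 2 mm. A picture is of the moment at which its call begins: read the wrist's pose just before it. calibration takes no time and is no camera call.
- job.sign_off(): hands the job in; it is judged then, once.
Trained networks look in the newest picture that a camera, given by its name, has taken for a name from the list of things; names that differ only in an ending like _2 or _b are one class to them, and where a whole thing is asked for, a point or a joint stands for the part that bears it (a point fixed in the world has none). Each returns a list of dicts, best first, with "confidence" (0 to 1); they miss things now and then, are a little off and sometimes report something else, mostly with a low value. They report only what shows in the picture. A call takes as long as a camera call.
- viewer.spot_in(thing, camera): "at" ([column, row] in pixels, amid what is visible of it).
The state is a dict: "clock": time; "joints": joint angles; "qvel": joint speeds; "joint_torque": joint torques, N m; "ee_pos": TCP position; "tool_rot": TCP orientation; "contact_force": force on the tool from outside, world axes, zero at the start; "torque": the same for the moment, N m; "grip_width": finger opening in mm; "finger_force": force on a finger pad.
Only numpy, scipy, OpenCV 4.12 (cv2) and the standard library are available. Lean on these libraries where they do the work, as an engineer would, in place of code of your own. Each camera call takes 0.05 s, during which the arm holds its last target. There are 200 camera calls.

## Task

The oil in the small diesel on the bench has been checked; get it ready for pulling the starter. Take the yellow-handled dipstick out of the wooden tool block, push it fully home in the dipstick tube at the front of the engine and let go of it. Then swing the decompression lever with the red grip on the rocker cover to its highest lift, where it stands straight up, and finish still holding it there with the gripper, because it springs away if let go; leave the other things on the bench where they are.

Things in the scene. Friction and masses are not known exactly. Their poses are not given: they have to be found in the camera images.
- engine: small air-cooled single-cylinder diesel engine, fixed to the bench, about 310 (x) x 330 (y) x 268 mm high to the top of the grey rocker cover; blue blower housing on its +y side, dark muffler at the back (+x), black air cleaner at the rear of its -y side. Origin: bench level under the cylinder's axis; its -x side faces roughly to the robot, z up; it is turned only about z.
- tube_mouth (a point): centre of the mouth (top rim) of the upright dipstick tube that stands free in front of the engine, at (-148, -110, 200) mm in the engine's frame. Dark steel tube, outside 15 mm, straight bore 9.6 mm 120 mm deep; the mouth flares to 17.6 mm inside, 23 mm outside over the top 14 mm. The tube is exactly vertical.
- dipstick: dipstick, loose, upright in a hole of the tool block, tip on the bench: 6 mm steel rod, round tip; 8.4 mm rubber bung under a round yellow collar (26 mm wide, 8 high, underside 105 mm above the tip); above it a flat yellow tab 28 (its x) x 12 (its y) x 34 mm high, 112 to 146 mm above the tip. Origin: the tip; z up the rod. About 40 g. Home = collar rests on the tube's mouth.
- dipstick_collar (a point): centre of the underside of the dipstick's collar, 105 mm from the tip on the rod's axis
- decomp_lever (a joint): lever angle (rad). At the start 0: lying towards the engine's -x, 0.25 above level, on its stop; grows as it swings up and over towards +x about the engine's y axis. 1.32 = straight up = highest lift of its eccentric; beyond, the lift falls off again (stop at 1.82). The valve spring pushes it back to 0 below 1.32, on to 1.82 above it, with up to 5 N at the grip; at the top it just balances.
- lever_pivot (a point): centre of the lever's pivot on top of the rocker cover, at (-30, 0, 290) mm in the engine's frame, 22 mm above the cover, between two bracket ears (outer faces 33 mm apart) that reach 11 mm above it; the cover's front edge lies 26 mm in front (-x) of it
- tool_block: wooden tool block, fixed, 210 (x) x 60 (y) x 85 mm high, three vertical holes 65 mm apart along its x axis (one at the middle) that go right through to the bench; origin at the middle of its underside. Which hole holds which tool varies.
- screwdriver: bystander: screwdriver with blue handle (26 mm thick, from 90 to 180 mm above the bench) standing in the tool block; origin at its tip
- hex_key: bystander: T-handled hex key standing in the tool block, black crossbar 70 mm long, 14 mm thick, 160 mm above the bench, lying roughly across the block; origin at its tip
- wrench: bystander: steel wrench 190 mm long lying on the bench, left of the robot's front
- oil_bottle: bystander: black oil bottle, 84 mm across, 220 mm high, on the right
- spray_can: bystander: spray can with red label, 66 mm across, 190 mm high, back right
- bolt_jar: bystander: glass jar, 72 mm across, 85 mm high, on the left
- lever_grip (a point): middle of the red grip of the cranked lever: a round bar 13 mm thick and 40 mm long, parallel to the pivot's axis (the engine's y), 50 mm from that axis and sticking out to the engine's +y side; this point is 32 mm to the +y side of the pivot. The flat steel arm (6 mm thick) is at y = 0. It can be pinched from above across the bar, and turns between the fingers as the lever swings.

How it is judged (in metres and radians):
On the way, in this order (a step that is already met when the one before it is completed fails the run):
1. the dipstick is fully home in its tube and let go (horizontal distance between dipstick_collar and tube_mouth below 0.004 m and z of dipstick_collar in the frame of tube_mouth between -0.004 and 0.003 m and angle between dipstick's own z axis and vertical below 0.1 rad and contact force between the fingers and dipstick below 0.05 N), for 0.3 s.
2. the lever stands at its highest lift, held by the gripper (value of joint decomp_lever between 1.17 and 1.47 rad and contact force between the fingers and decomp_lever above 0.3 N), for 0.5 s.
At the end, for the whole second after the job is handed in: The decompression lever is within 0.15 rad of straight up (1.17 to 1.47 rad), still, and touched with more than 0.3 N by the fingers; the dipstick is home in its tube (collar within 3 mm of the mouth and 4 mm of its axis, upright) and not touched (all of step 1 and all of step 2 and velocity of joint decomp_lever between -0.1 and 0.1 rad/s); the arm keeps its last pose, push and grip.
It fails at once if another thing on the bench is moved by more than 30 mm (distance of any of screwdriver, hex_key, wrench, oil_bottle, spray_can, bolt_jar from where it was at the start of the episode above 0.03 m).
It also fails if it takes over 54 s, if anything falls off the work surface, if the arm or the gripper's body presses on something with over 40 N, if the wrist force passes 120 N, or if a joint passes its speed limit or range.

## Working session

There is one attempt and no reset: what is moved stays moved. The work goes in short steps, Python scripts to look and compute and a shell command to move; the robot and the scene stay as the last step left them, time stands still between calls to the robot, and variables do not carry over. Pictures are saved under pics/ and viewed, at most 10 in all, crops included, and the job is handed in when it is done.

```bash
mkdir -p pics; cat > h.py <<'E'
import numpy as np, cv2
from cell import manip, viewer, job
def cap(n,f):
    s=manip.read_state(); im=viewer.capture(n); cv2.imwrite('pics/'+f,im[:,:,::-1]); return s,im
def cam(n,s=None):
    c=viewer.calibration(n); K=np.array(c['intrinsics'])
    if n=='wrist':
        T=np.eye(4);T[:3,:3]=s['tool_rot'];T[:3,3]=s['ee_pos']; V=np.linalg.inv(T@np.array(c['T_tool_cam']))
    else: V=np.array(c['view'])
    return K,V
def ray(K,V,uv):
    d=V[:3,:3].T@np.linalg.inv(K)@np.array([uv[0],uv[1],1.]); o=-V[:3,:3].T@V[:3,3]; return o,d
def atz(K,V,uv,z):
    o,d=ray(K,V,uv); return (o+d*(z-o[2])/d[2]).round(1)
def tri(rs):
    A=0;b=0
    for o,d in rs:
        d=d/np.linalg.norm(d);P=np.eye(3)-np.outer(d,d);A=A+P;b=b+P@o
    return np.linalg.solve(A,b).round(1)
def proj(K,V,p):
    q=K@(V[:3,:3]@np.array(p)+V[:3,3]); return (q[:2]/q[2]).round(1)
E
python3 - <<'E'
from h import *
print(manip.read_state())
for n in ['top','scene']:
    cap(n,n+'0.png'); print(n,viewer.calibration(n))
    for t in ['dipstick','dipstick_collar','tube_mouth','engine','decomp_lever','lever_grip','lever_pivot','tool_block','screwdriver','hex_key']:
        print(t,[(np.round(d['at'],1).tolist(),round(d['confidence'],2)) for d in viewer.spot_in(t,n)][:3])
E
```

```text
{'clock': 0.0, 'joints': array([ 1.10693896e+00,  8.79954493e-02,  1.37230148e+00, -3.24185281e-05,
        1.68359903e+00, -1.03107244e-01]), 'qvel': array([ 0.00103468, -0.00107119, -0.00107211, -0.0006183 ,  0.00110747,
       -0.00033497]), 'joint_torque': array([-4.85316450e-04, -3.51876140e+01, -3.13265061e+01, -3.74282617e-04,
        1.10083926e-02, -1.38572085e-05]), 'ee_pos': array([193.92496626, 514.13162798, 230.0930692 ]), 'tool_rot': array([[-9.35630935e-01,  3.52978399e-01, -1.00168869e-03],
       [ 3.52979761e-01,  9.35628658e-01, -2.07432639e-03],
       [ 2.05016233e-04, -2.29437977e-03, -9.99997347e-01]]), 'contact_force': array([-0.27158929, -0.40668757,  0.40901407]), 'torque': array([-0.00203431,  0.01204678, -0.0437815 ]), 'finger_force': 0.0, 'grip_width': 85.51617634342882}
top {'intrinsics': array([[385.9582522 ,   0.        , 321.94738608],
       [  0.        , 385.9582522 , 196.72420806],
       [  0.        ,   0.        ,   1.        ]]), 'view': array([[-1.10604081e-02, -9.99937586e-01,  1.57827164e-03,
         3.02481910e+01],
       [-9.77373063e-0
[... 903 characters left out ...]
8084645e-01,  6.00026450e-01, -7.04996639e-01,
        -8.46760089e+01],
       [-3.82275851e-01, -5.92380499e-01, -7.09190044e-01,
         1.87616444e+03],
       [ 0.00000000e+00,  0.00000000e+00,  0.00000000e+00,
         1.00000000e+00]])}
dipstick [([287.3, 165.4], 0.56), ([435.3, 306.8], 0.53)]
dipstick_collar [([432.4, 307.1], 0.46)]
tube_mouth [([308.7, 229.2], 0.92)]
engine [([310.5, 229.2], 0.94)]
decomp_lever [([324.3, 185.4], 0.44)]
lever_grip [([327.0, 180.9], 0.65), ([309.8, 230.4], 0.52)]
lever_pivot [([308.8, 229.9], 0.62)]
tool_block [([293.1, 175.4], 0.97)]
screwdriver [([270.4, 168.0], 0.67), ([293.8, 178.5], 0.63), ([307.4, 227.7], 0.43)]
hex_key [([300.8, 155.4], 0.44)]
```

```bash
python3 - <<'E'
import cv2,numpy as np
a=cv2.imread('pics/top0.png');b=cv2.imread('pics/scene0.png')
a=cv2.resize(a[90:290,200:500],None,fx=2.6,fy=2.6,interpolation=cv2.INTER_CUBIC);cv2.imwrite('pics/t1.png',a)
b=cv2.resize(b[90:310,200:460],None,fx=2.6,fy=2.6,interpolation=cv2.INTER_CUBIC);cv2.imwrite('pics/s1.png',b)
E
```

```text
(no output)
```

View pics/t1.png

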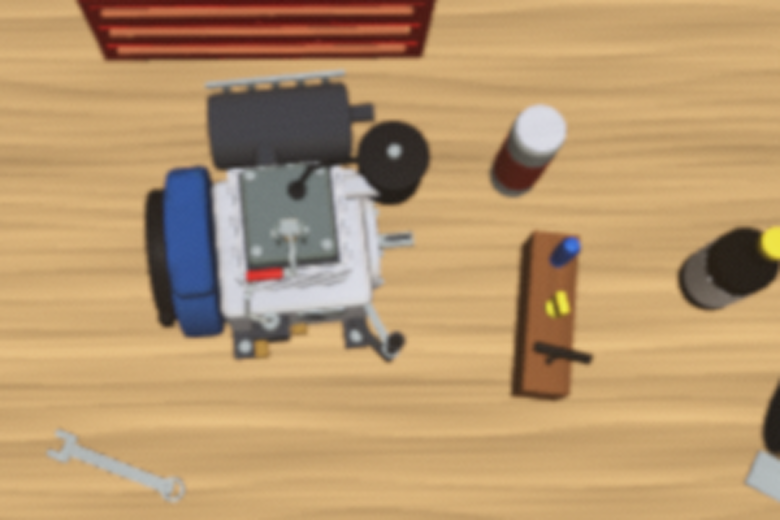

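View pics/s1.png

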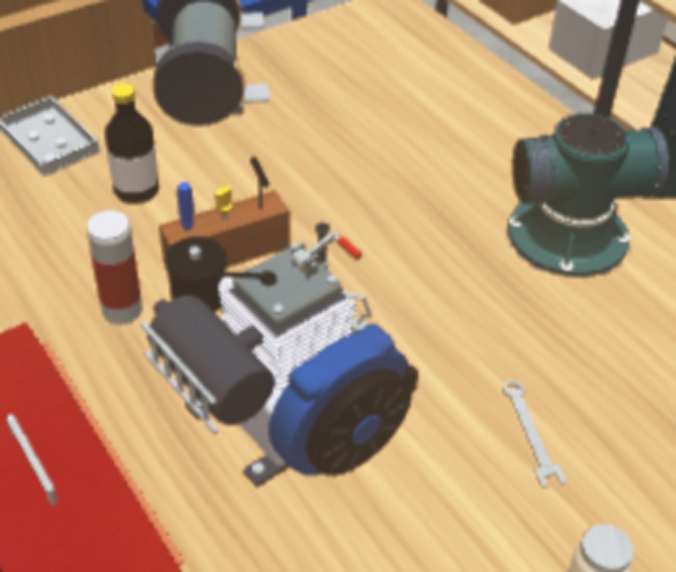

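```bash
python3 - <<'E'
from h import *
T=cam('top');S=cam('scene')
t=lambda x,y:(200+x/2.6,90+y/2.6)
print('tab',tri([ray(*T,t(558,304)),ray(*S,t(224,200))]),atz(*T,t(558,304),129))
print('tube',tri([ray(*T,t(393,342)),ray(*S,t(322,230))]),atz(*T,t(395,341),200))
print('grip',tri([ray(*T,t(265,274)),ray(*S,t(349,247))]),atz(*T,t(265,274),302))
g=atz(*T,t(283,273),302),atz(*T,t(247,276),302);print(g)
print('blk',[atz(*T,t(*p),85) for p in [(535,233),(580,238),(568,398),(522,393)]])
print('cover',[atz(*T,t(*p),268) for p in [(239,166),(333,163),(339,262),(244,270)]])
for k in [0]:
  c=np.array([atz(*T,t(*p),268)[:2] for p in [(239,166),(333,163),(339,262),(244,270)]])
print('screw',atz(*T,t(570,245),180),'hex',[atz(*T,t(*p),160) for p in [(537,347),(590,358)]])
E
```

```text
tab [ 527.7 -275.7  117.7] [ 526.6 -273.9  129. ]
tube [473.4 -64.2 187.6] [471.9 -64.9 200. ]
grip [530.7  81.3 298.3] [530.5  80.6 302. ]
(array([531.3,  61.3, 302. ]), array([528.5,  99.8, 302. ]))
blk [array([ 629.2, -260.6,   85. ]), array([ 621.9, -318.9,   85. ]), array([ 414.4, -290. ,   85. ]), array([ 421.3, -232.4,   85. ])]
cover [array([663.3, 111.6, 268. ]), array([665.8,   5.3, 268. ]), array([5.507e+02, 3.000e-01, 2.680e+02]), array([542.7, 105.4, 268. ])]
screw [ 589.1 -280.1  180. ] hex [array([ 468.8, -237.8,  160. ]), array([ 454.9, -300.4,  160. ])]
```

```bash
cat >> h.py <<'E'
def to(*ps):
    s=manip.read_state();R=s['tool_rot']
    print('yaw x',np.degrees(np.arctan2(R[1,0],R[0,0])).round(2),'at',s['ee_pos'].round(1),'j',s['joints'].round(2),'w',round(s['grip_width'],1),'f',s['contact_force'].round(1),round(s['finger_force'],1),'t',round(s['clock'],2))
    for p in ps: print(p,(R.T@(np.array(p)-s['ee_pos'])/30).round(3).tolist())
E
python3 - <<'E'
from h import *
print(np.round(viewer.calibration('wrist')['T_tool_cam'],2),viewer.calibration('wrist')['intrinsics'][0])
to((300,250,290),(360,0,300),(400,-200,300),(520,-275,290))
E
```

```text
[[  -0.     -0.95   -0.3    77.42]
 [   1.     -0.      0.     -0.15]
 [  -0.     -0.3     0.95 -142.72]
 [   0.      0.      0.      1.  ]] [290.66329979   0.         324.02011944]
yaw x 159.33 at [194.2 514.6 231.3] j [ 1.11  0.09  1.37  0.    1.68 -0.1 ] w 85.4 f [1.2 0.3 0.3] 0.0 t 1.1
(300, 250, 290) [-6.414, -7.007, -1.956]
(360, 0, 300) [-11.227, -14.097, -2.29]
(400, -200, 300) [-14.828, -19.864, -2.291]
(520, -275, 290) [-19.453, -20.791, -1.958]
```

```bash
R='[[-6.4,-7,-2],-1]'; python3 -m creep '[[[-6.4,-7,-2],-1],[[-6.4,-7,-2],-1],[[-6.4,-7,-2],-1],[[-6.4,-7,-2],-1],[[-6.4,-7,-2],-1],[[-6.4,-7,-2],-1],[[-11.2,-14.1,-2.3],-2.6],[[-11.2,-14.1,-2.3],-2.6],[[-11.2,-14.1,-2.3],-2.6],[[-11.2,-14.1,-2.3],-2.6],[[-11.2,-14.1,-2.3],-2.6],[[-11.2,-14.1,-2.3],-2.6],[[-14.8,-19.9,-2.3],-2.6],[[-14.8,-19.9,-2.3],-2.6],[[-14.8,-19.9,-2.3],-2.6],[[-14.8,-19.9,-2.3],-2.6],[[-14.8,-19.9,-2.3],-2.6],[[-19.4,-20.8,-2],-2.6],[[-19.4,-20.8,-2],-2.6],[[-19.4,-20.8,-2],-2.6]]' 50
python3 -m creep '[[[0,0,0],0]]'
python3 - <<'E'
from h import *
to((527,-275,290))
E
```

```text
clock: 2.77
ee_pos: [479.4, -239.0, 294.0]
tool_rot: [[-0.991, 0.135, 0.001], [0.135, 0.991, -0.0], [-0.001, -0.0, -1.0]]
contact_force: [0.6, -0.7, 1.0]
grip_width: 50.0
finger_force: 0.0
clock: 2.85
ee_pos: [482.0, -241.8, 287.4]
tool_rot: [[-0.991, 0.137, -0.006], [0.137, 0.991, 0.003], [0.007, 0.002, -1.0]]
contact_force: [-0.6, -0.1, -2.4]
grip_width: 50.1
finger_force: 0.0
yaw x 172.12 at [ 482.  -241.8  287.4] j [-0.57  0.06  1.29 -0.    1.8  -2.  ] w 50.1 f [-0.6 -0.1 -2.4] 0.0 t 2.85
(527, -275, 290) [-1.637, -0.891, -0.101]
```

```bash
python3 -m creep '[[[-1.3,-0.9,0],0],[[-1.3,-0.9,0],0],[[-1.3,-0.9,0],0],[[-1.3,-0.9,0],0]]' >/dev/null
python3 - <<'E'
from h import *
s,im=cap('wrist','w1.png'); to((527,-275,290))
for t in ['dipstick','dipstick_collar']:
    print(t,[(np.round(d['at'],1).tolist(),round(d['confidence'],2)) for d in viewer.spot_in(t,'wrist')][:3])
E
```

```text
yaw x 172.34 at [ 513.5 -268.3  294.9] j [-0.58  0.15  1.18  0.    1.81 -2.02] w 49.9 f [-0.1  0.2  0.4] 0.0 t 3.23
(527, -275, 290) [-0.474, -0.16, 0.165]
dipstick [([319.8, 192.8], 0.95)]
dipstick_collar [([324.2, 191.9], 0.62)]
```

View pics/w1.png

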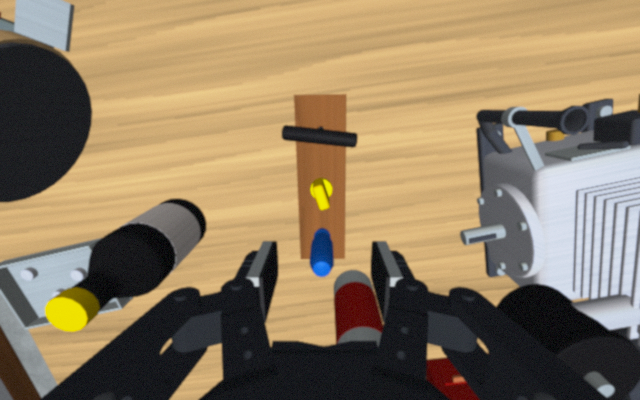

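```bash
python3 - <<'E'
import cv2,numpy as np
a=cv2.imread('pics/w1.png')
l=cv2.resize(a[160:230,285:355],None,fx=8,fy=8,interpolation=cv2.INTER_CUBIC)
cv2.imwrite('pics/w1c.png',l)
E
```

```text
(no output)
```

View pics/w1c.png

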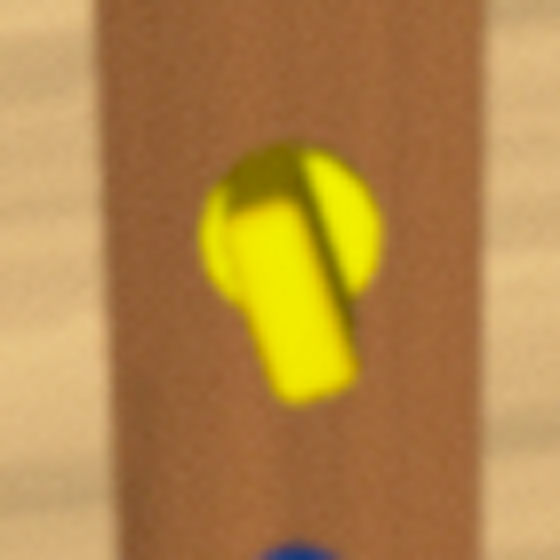

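```bash
python3 - <<'E'
from h import *
s=manip.read_state();W=cam('wrist',s);t=lambda x,y:(285+x/8,160+y/8)
a=atz(*W,t(264,205),146);b=atz(*W,t(322,392),146);print(a,b,np.linalg.norm(b-a),(a+b)/2)
print('ang',np.degrees(np.arctan2(*(b-a)[1::-1])))
print('collar',atz(*W,t(292,230),112.5), 'tube',atz(*W,(574,119),200))
E
```

```text
[ 513.9 -274.5  146. ] [ 540.5 -270.4  146. ] 26.91412268679775 [ 527.2  -272.45  146.  ]
ang 8.762347510574754
collar [ 527.  -272.9  112.5] tube [472.4 -62.8 200. ]
```

```bash
python3 - <<'E'
from h import *
to((527.1,-272.6,200))
E
python3 -m creep '[[[-0.49,-0.08,1],-1.4],[[-0.49,-0.08,2],-2.8],[[-0.49,-0.08,3.16],-3.3],[[-0.49,-0.08,3.16],-3.3],[[-0.49,-0.08,3.16],-3.3],[[-0.49,-0.08,3.16],-3.3]]' 50 60 >/dev/null
python3 - <<'E'
from h import *
to((527.1,-272.6,118))
E
```

```text
yaw x 172.36 at [ 513.4 -268.1  295.9] j [-0.58  0.15  1.18  0.    1.81 -2.02] w 50.4 f [-0.4  0.8 -0. ] 0.0 t 3.33
(527.1, -272.6, 200) [-0.463, -0.085, 3.198]
yaw x -171.22 at [ 528.8 -273.4  202.4] j [-0.57  0.19  1.31  0.    1.63 -2.3 ] w 49.8 f [ 0.2 -0.4 -0.3] 0.0 t 3.83
(527.1, -272.6, 118) [0.061, 0.043, 2.815]
```

```bash
python3 -m creep '[[[0.05,0.02,1],0],[[0.05,0.02,2],0],[[0.05,0.02,2.8],0],[[0.05,0.02,2.8],0],[[0.05,0.02,2.8],0]]' >/dev/null
python3 - <<'E'
from h import *
to((527.1,-272.6,118))
E
python3 -m creep '[[[0,0,0],0],[[0,0,0],0],[[0,0,0],0],[[0,0,0],0],[[0,0,0],0],[[0,0,0],0]]' 0 60 
python3 - <<'E'
from h import *
s,im=cap('wrist','w2.png');to((527.1,-272.6,118))
E
```

```text
yaw x -171.2 at [ 527.3 -273.3  117.4] j [-0.57  0.23  1.44  0.    1.47 -2.3 ] w 49.8 f [ 1.1 -0.3  0.3] 0.0 t 4.25
(527.1, -272.6, 118) [0.004, 0.026, -0.02]
clock: 4.75
ee_pos: [527.8, -273.5, 117.8]
tool_rot: [[-0.988, -0.153, 0.004], [-0.153, 0.988, -0.002], [-0.004, -0.003, -1.0]]
contact_force: [-0.6, 0.2, 6.6]
grip_width: 11.4
finger_force: 60.2
yaw x -171.17 at [ 527.8 -273.5  117.8] j [-0.57  0.23  1.44  0.    1.47 -2.3 ] w 11.0 f [-0.2  0.3  6.3] 60.2 t 4.8
(527.1, -272.6, 118) [0.017, 0.033, -0.006]
```

View pics/w2.png

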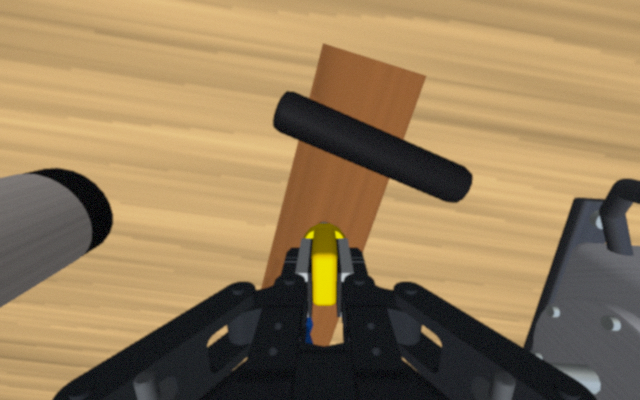

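```bash
python3 -m creep '[[[0,0,-1],0],[[0,0,-2.2],0],[[0,0,-3.4],0],[[0,0,-4.6],0],[[0,0,-5.8],0],[[0,0,-7],0],[[0,0,-7.8],0],[[0,0,-7.8],0],[[0,0,-7.8],0]]' - 80 
python3 - <<'E'
from h import *
to((470,-135,352))
E
```

```text
clock: 5.55
ee_pos: [526.9, -273.1, 351.3]
tool_rot: [[-0.988, -0.153, 0.004], [-0.153, 0.988, -0.002], [-0.003, -0.003, -1.0]]
contact_force: [-0.4, -0.6, -0.6]
grip_width: 10.8
finger_force: 80.1
yaw x -171.18 at [ 526.9 -273.1  351.3] j [-0.57  0.19  1.02  0.    1.93 -2.3 ] w 10.8 f [-0.4 -0.6 -0.6] 80.1 t 5.55
(470, -135, 352) [1.167, 4.839, -0.041]
```

```bash
python3 -m creep '[[[0.3,1.2,0],0],[[0.6,2.4,0],0],[[0.9,3.6,0],0],[[1.17,4.84,0],0],[[1.17,4.84,0],0],[[1.17,4.84,0],0],[[1.17,4.84,0],0]]' >/dev/null
python3 - <<'E'
from h import *
s,im=cap('wrist','w3.png');to((472.2,-64,352));W=cam('wrist',s)
print('pred tube',proj(*W,(472.2,-64,200)),'pred tip',proj(*W,s['ee_pos']+np.array([-.7,.7,-118])))
E
```

```text
yaw x -171.21 at [ 469.5 -135.3  347.4] j [-0.4  -0.04  1.27 -0.    1.91 -2.12] w 10.7 f [-0.6 -0.  -1.3] 80.1 t 6.18
(472.2, -64, 352) [-0.453, 2.334, -0.152]
pred tube [389.8 198.4] pred tip [324.3 193.1]
```

View pics/w3.png

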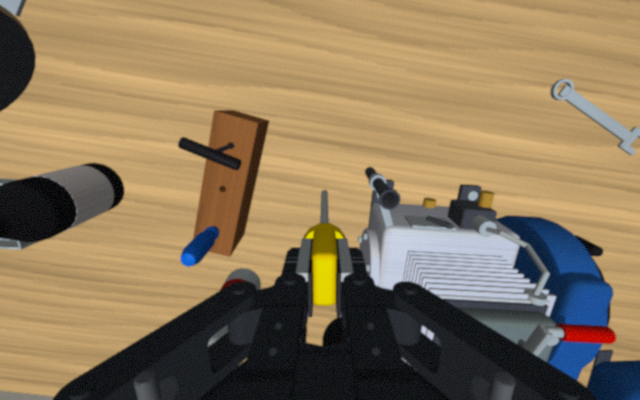

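```bash
python3 - <<'E'
import cv2,numpy as np
a=cv2.imread('pics/w3.png')
cv2.imwrite('pics/w3c.png',cv2.resize(a[155:225,300:420],None,fx=6,fy=6,interpolation=cv2.INTER_CUBIC))
E
```

```text
(no output)
```

View pics/w3c.png

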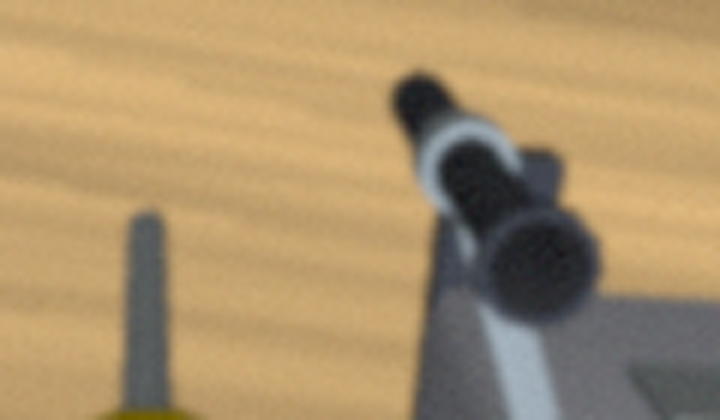

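```bash
python3 - <<'E'
from h import *
to((473.5,-64.3,350))
E
python3 -m creep '[[[-0.2,1,0],0],[[-0.47,2,0],0],[[-0.47,2.32,-0.1],0],[[-0.47,2.32,-0.1],0],[[-0.47,2.32,-0.1],0],[[-0.47,2.32,-0.1],0]]' >/dev/null
python3 - <<'E'
from h import *
s,im=cap('wrist','w4.png');to((473.5,-64.3,325));
E
```

```text
yaw x -171.21 at [ 469.5 -135.3  347.4] j [-0.4  -0.04  1.27 -0.    1.91 -2.12] w 10.7 f [-0.6 -0.  -1.3] 80.1 t 6.18
(473.5, -64.3, 350) [-0.495, 2.317, -0.085]
yaw x -171.28 at [472.9 -65.2 351.6] j [-0.26 -0.07  1.29 -0.    1.92 -1.98] w 10.6 f [ 0.3  0.2 -0.1] 80.1 t 6.73
(473.5, -64.3, 325) [-0.026, 0.026, 0.886]
```

```bash
python3 -m creep '[[[-0.02,0.02,0.5],0],[[-0.02,0.02,0.9],0],[[-0.02,0.02,1.2],0],[[-0.02,0.02,1.5],0],[[-0.02,0.02,1.8],0],[[-0.02,0.02,2.1],0],[[-0.02,0.02,2.1],0]]'
python3 - <<'E'
from h import *
s,im=cap('wrist','w4.png');to((473.5,-64.3,213));
E
```

```text
clock: 7.32
ee_pos: [473.0, -63.4, 286.8]
tool_rot: [[-0.988, -0.153, -0.002], [-0.153, 0.988, 0.0], [0.002, 0.001, -1.0]]
contact_force: [1.1, 0.1, -1.3]
grip_width: 10.9
finger_force: 80.0
yaw x -171.19 at [473.1 -63.3 287.9] j [-0.25 -0.08  1.43 -0.    1.8  -1.98] w 10.6 f [ 1.5 -0.4 -1.3] 80.1 t 7.37
(473.5, -64.3, 213) [-0.012, -0.036, 2.496]
```

View pics/w4.png

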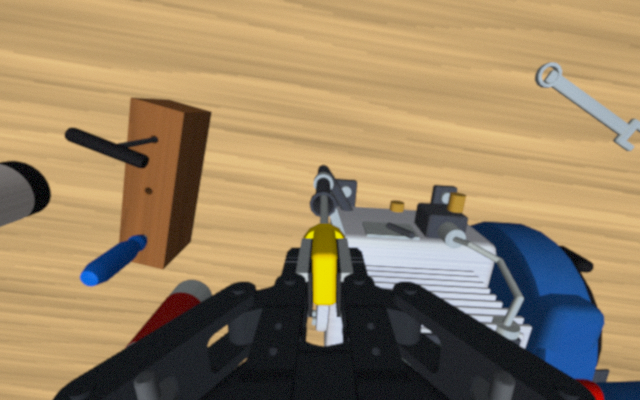

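```bash
python3 -m creep '[[[0,-0.02,0.5],0],[[0,-0.02,1],0],[[0,-0.02,1.4],0],[[0,-0.02,1.8],0],[[0,-0.02,1.8],0]]'
python3 - <<'E'
from h import *
to((473.5,-64.3,213))
E
```

```text
clock: 7.78
ee_pos: [472.9, -63.5, 232.5]
tool_rot: [[-0.988, -0.154, -0.003], [-0.154, 0.988, 0.001], [0.002, 0.001, -1.0]]
contact_force: [1.1, -0.4, -2.0]
grip_width: 10.8
finger_force: 80.0
yaw x -171.17 at [472.9 -63.5 232.5] j [-0.25 -0.07  1.53  0.    1.69 -1.98] w 10.8 f [ 1.1 -0.4 -2. ] 80.0 t 7.78
(473.5, -64.3, 213) [-0.019, -0.03, 0.649]
```

```bash
python3 -m creep '[[[0,0,0.2],0],[[0,0,0.4],0],[[0,0,0.6],0],[[0,0,0.65],0],[[0,0,0.7],0],[[0,0,0.7],0]]'
```

```text
clock: 8.28
ee_pos: [473.2, -63.6, 213.9]
tool_rot: [[-0.988, -0.154, -0.0], [-0.154, 0.988, 0.0], [0.0, 0.0, -1.0]]
contact_force: [-0.1, 0.7, -0.6]
grip_width: 10.7
finger_force: 80.1
```

```bash
python3 -m creep '[[[0,0,0.04],0],[[0,0,0.08],0],[[0,0,0.12],0],[[0,0,0.12],0],[[0,0,0.12],0]]';python3 -m creep '[[[0,0,0.04],0],[[0,0,0.08],0],[[0,0,0.12],0],[[0,0,0.12],0]]'
```

```text
clock: 8.7
ee_pos: [473.5, -63.7, 213.5]
tool_rot: [[-0.988, -0.153, 0.003], [-0.153, 0.988, -0.001], [-0.003, -0.001, -1.0]]
contact_force: [-3.7, 0.5, 8.1]
grip_width: 10.8
finger_force: 81.5
clock: 9.03
ee_pos: [473.6, -63.7, 213.4]
tool_rot: [[-0.988, -0.154, 0.006], [-0.154, 0.988, -0.002], [-0.005, -0.002, -1.0]]
contact_force: [-8.5, 2.2, 20.6]
grip_width: 10.5
finger_force: 83.3
```

```bash
python3 -m creep '[[[0,0,-0.12],0],[[0,0,-0.15],0],[[0,0,-0.15],0]]'; python3 -m creep '[[[0,0,0],0],[[0,0,0],0],[[0,0,0],0],[[0,0,0],0],[[0,0,0],0]]' 36;  python3 -m creep '[[[0,0,-0.5],0],[[0,0,-1.5],0],[[0,0,-2.5],0],[[0,0,-3.5],0],[[0,0,-4],0],[[0,0,-4],0],[[0,0,-4],0]]'
python3 - <<'E'
from h import *
s,im=cap('wrist','w5.png');W=cam('wrist',s);to((473,-64,352))
print('pred mouth',proj(*W,(473,-63.8,200)),'tab top',proj(*W,(473,-63.8,241)),'collar top',proj(*W,(473,-63.8,208)))
p=proj(*W,(473,-63.8,220)).astype(int);cv2.imwrite('pics/w5c.png',cv2.resize(im[p[1]-50:p[1]+50,p[0]-60:p[0]+60,::-1],None,fx=5,fy=5,interpolation=cv2.INTER_CUBIC));print(p)
E
```

```text
clock: 9.28
ee_pos: [474.2, -63.9, 213.5]
tool_rot: [[-0.988, -0.153, 0.004], [-0.153, 0.988, -0.001], [-0.004, -0.001, -1.0]]
contact_force: [-0.8, 0.1, 8.1]
grip_width: 10.7
finger_force: 81.3
clock: 9.7
ee_pos: [473.1, -63.6, 210.6]
tool_rot: [[-0.988, -0.153, -0.001], [-0.153, 0.988, 0.0], [0.001, 0.001, -1.0]]
contact_force: [0.5, 0.6, -0.3]
grip_width: 35.9
finger_force: 0.0
clock: 10.28
ee_pos: [473.7, -63.8, 331.7]
tool_rot: [[-0.988, -0.153, 0.002], [-0.153, 0.988, -0.0], [-0.001, -0.001, -1.0]]
contact_force: [-0.8, 0.6, -0.8]
grip_width: 35.8
finger_force: 0.0
yaw x -171.17 at [473.2 -63.6 330.2] j [-0.25 -0.07  1.34  0.    1.88 -1.98] w 36.1 f [-0.   1.  -0.5] 0.0 t 10.33
(473, -64, 352) [0.008, -0.011, -0.728]
pred mouth [323.7 188.6] tab top [323.6 201.7] collar top [323.7 190.9]
[323 194]
```

View pics/w5c.png

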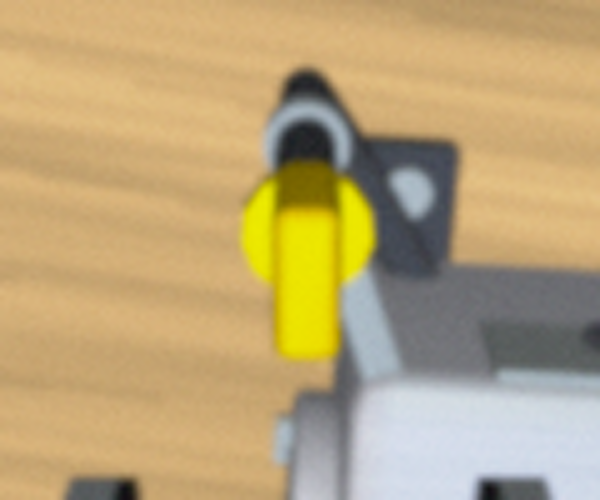

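```bash
python3 - <<'E'
from h import *
to((528,83,385))
E
python3 -m creep '[[[0,0,-0.9],1.4],[[0,0,-1.8],2.8],[[-0.5,1,-1.8],4.2],[[-1,2,-1.8],5.6],[[-1.5,3,-1.8],7],[[-2,4,-1.8],8.4],[[-2.55,4.55,-1.8],9.8],[[-2.55,4.55,-1.8],11.2],[[-2.55,4.55,-1.8],12.6],[[-2.55,4.55,-1.8],14],[[-2.55,4.55,-1.8],15.4],[[-2.55,4.55,-1.8],16.8],[[-2.55,4.55,-1.8],18.2],[[-2.55,4.55,-1.8],18.9],[[-2.55,4.55,-1.8],18.9],[[-2.55,4.55,-1.8],18.9]]' 60 >/dev/null
python3 - <<'E'
from h import *
s,im=cap('wrist','w6.png');W=cam('wrist',s);to((532,83,340))
print('pred',proj(*W,(531.5,82,302.4)))
r=im.astype(int);m=((r[:,:,0]>130)&(r[:,:,1]<70)&(r[:,:,2]<70)).astype(np.uint8)
n,l,st,c=cv2.connectedComponentsWithStats(m)
for i in range(1,n):
    if st[i,4]>40:
        print(st[i],c[i].round(1),atz(*W,c[i],302.4)); ys,xs=np.where(l==i); print(cv2.minAreaRect(np.c_[xs,ys].astype(np.float32)))
E
```

```text
yaw x -171.17 at [473.2 -63.6 330.2] j [-0.25 -0.07  1.34  0.    1.88 -1.98] w 36.1 f [-0.   1.  -0.5] 0.0 t 10.33
(528, 83, 385) [-2.554, 4.551, -1.828]
yaw x 94.42 at [527.7  82.9 383.6] j [ 0.05  0.08  1.08  0.    1.99 -0.03] w 60.1 f [-0.  -0.8 -0.1] 0.0 t 11.72
(532, 83, 340) [-0.008, 0.147, 1.454]
pred [330.2 207.3]
[568  14  44 132 298] [589.7  79.6] [707.7 192.4 302.4]
((589.6980590820312, 79.56455993652344), (2.2327728271484375, 137.87643432617188), 18.047819137573242)
[547  38  93 260 660] [594.8 164.8] [733.  132.8 302.4]
((593.67578125, 167.74400329589844), (2.8739166259765625, 274.8507385253906), 19.855215072631836)
[560 157   6  16  41] [562.2 163.7] [707.7 131.7 302.4]
((561.75, 164.24998474121094), (2.8460497856140137, 15.811387062072754), 18.43494987487793)
[574 160  66 162 462] [608.  238.8] [766.2  72.4 302.4]
((607.1091918945312, 240.74850463867188), (3.0336551666259766, 173.6249237060547), 22.190290451049805)
[321 183  14  47 622] [327.7 205.1] [529.3  83.8 302.4]
((327.5, 206.0), (46.0, 13.0), 90.0)
[ 585  210   55  133 3809] [620.8 296.4] [798.4  18.1 302.4]
((612.0, 276.0), (132.0, 54.0), 90.0)
```

View pics/w6.png

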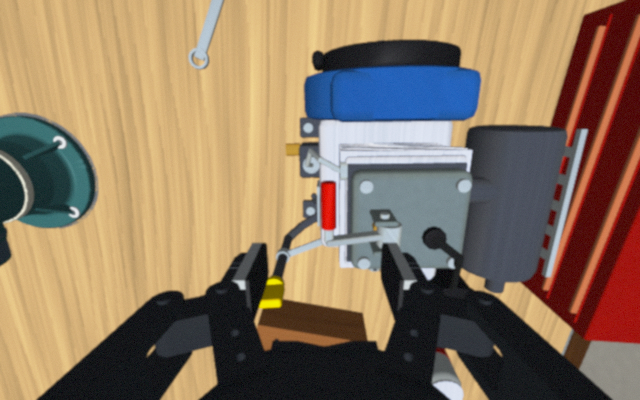

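```bash
python3 -m creep '[[[0.13,0.06,1],0],[[0.13,0.06,2],0],[[0.13,0.06,2.7],0],[[0.13,0.06,3],0],[[0.13,0.06,3.25],0],[[0.13,0.06,3.25],0],[[0.13,0.06,3.25],0]]' 40
python3 -m creep '[[[0,0,0],0],[[0,0,0],0],[[0,0,0],0],[[0,0,0],0],[[0,0,0],0],[[0,0,0],0]]' 0 40
```

```text
clock: 12.3
ee_pos: [529.8, 86.9, 288.9]
tool_rot: [[-0.076, 0.997, 0.001], [0.997, 0.076, 0.0], [0.0, 0.002, -1.0]]
contact_force: [1.3, -0.1, 0.8]
grip_width: 40.3
finger_force: 0.0
clock: 12.8
ee_pos: [530.4, 87.1, 289.6]
tool_rot: [[-0.076, 0.997, 0.004], [0.997, 0.076, 0.0], [0.0, 0.004, -1.0]]
contact_force: [2.5, -0.4, 6.0]
grip_width: 11.5
finger_force: 39.3
```

```bash
python3 -m creep '[[[0,0.06,-0.19],0],[[0,0.15,-0.39],0],[[0,0.26,-0.56],0],[[0,0.4,-0.72],0],[[0,0.55,-0.86],0],[[0,0.71,-0.99],0],[[0,0.9,-1.09],0],[[0,1.09,-1.17],0],[[0,1.2,-1.2],0],[[0,1.33,-1.23],0],[[0,1.33,-1.23],0]]' - 60
python3 - <<'E'
from h import *
s,im=cap('wrist','w7.png');W=cam('wrist',s);to()
r=im.astype(int);m=((r[:,:,0]>130)&(r[:,:,1]<70)&(r[:,:,2]<70)).astype(np.uint8)
n,l,st,c=cv2.connectedComponentsWithStats(m)
for i in range(1,n):
    if st[i,4]>40 and c[i][0]<500: print(st[i],c[i].round(1),atz(*W,c[i],338))
E
```

```text
clock: 13.72
ee_pos: [565.4, 90.5, 331.7]
tool_rot: [[-0.076, 0.997, -0.002], [0.997, 0.076, 0.001], [0.001, -0.002, -1.0]]
contact_force: [-15.0, 1.6, 17.5]
grip_width: 10.6
finger_force: 58.8
yaw x 94.38 at [565.4  90.5 331.7] j [ 0.06  0.14  1.11  0.    1.89 -0.02] w 10.7 f [-15.   -0.9  17.8] 58.8 t 13.77
[ 312  234   24   69 1372] [323.6 268. ] [564.6  85.3 338. ]
```

```bash
python3 -m creep '[[[0,0.08,-0.06],0],[[0,0.16,-0.12],0],[[0,0.22,-0.14],0],[[0,0.28,-0.14],0],[[0,0.28,-0.14],0],[[0,0.28,-0.14],0]]'
```

```text
clock: 14.27
ee_pos: [573.8, 91.1, 334.3]
tool_rot: [[-0.077, 0.997, -0.004], [0.997, 0.077, 0.001], [0.001, -0.004, -1.0]]
contact_force: [-13.6, 0.8, 13.3]
grip_width: 10.3
finger_force: 59.0
```

```bash
python3 -m creep '[[[0,0.08,-0.06],0],[[0,0.16,-0.12],0],[[0,0.16,-0.12],0],[[0,0.16,-0.12],0],[[0,0.16,-0.12],0]]'
python3 - <<'E'
from h import *
s,im=cap('wrist','w8.png');W=cam('wrist',s);to()
r=im.astype(int);m=((r[:,:,0]>130)&(r[:,:,1]<70)&(r[:,:,2]<70)).astype(np.uint8)
n,l,st,c=cv2.connectedComponentsWithStats(m)
for i in range(1,n):
    if st[i,4]>40 and c[i][0]<500: print(st[i],c[i].round(1),atz(*W,c[i],340))
E
```

```text
clock: 14.68
ee_pos: [580.0, 91.6, 335.6]
tool_rot: [[-0.076, 0.997, -0.003], [0.997, 0.076, 0.001], [0.001, -0.003, -1.0]]
contact_force: [-8.0, 0.7, 6.6]
grip_width: 10.1
finger_force: 59.3
yaw x 94.38 at [580.   91.6 335.6] j [ 0.06  0.18  1.06  0.    1.9  -0.02] w 10.5 f [-8.1  0.6  6.8] 59.3 t 14.73
[ 312  232   24   69 1350] [323.9 265.2] [579.3  87.  340. ]
```

```bash
python3 - <<'E'
from h import *
p0=np.array([578.7,86,340])
for n in ['scene','top']:
    s,im=cap(n,n+'9.png');W=cam(n);i0=cv2.imread('pics/%s0.png'%n)[:,:,::-1]
    for nm,I,p in [('before',i0,(530,84,302.4)),('now',im,p0)]:
        r=I.astype(int);m=((r[:,:,0]>110)&(r[:,:,1]<80)&(r[:,:,2]<80)).astype(np.uint8)
        q=proj(*W,p);k,l,st,c=cv2.connectedComponentsWithStats(m)
        print(n,nm,'pred',q,[(c[i].round(1).tolist(),st[i].tolist()) for i in range(1,k) if st[i,4]>4 and np.hypot(*(c[i]-q))<30])
E
```

```text
scene before pred [334.7 184.5] [([309.8, 173.7], [309, 172, 2, 5, 6]), ([334.0, 185.0], [331, 182, 7, 7, 19])]
scene now pred [323.2 181.9] [([325.3, 184.7], [324, 183, 4, 5, 15])]
top before pred [300.7 195.5] [([301.5, 194.9], [296, 193, 12, 5, 49])]
top now pred [299.2 175. ] [([304.0, 174.0], [303, 172, 3, 5, 13])]
```

```bash
python3 - <<'E'
from h import *
T=cam('top');S=cam('scene')
print(atz(*T,(304,174),340),atz(*T,(301.5,194.9),302.4))
for a in (1.2,1.4,1.57,1.75):
  for y in (-14,18):
    o=np.array([579,86]); c,s=np.cos(np.radians(4.4)),np.sin(np.radians(4.4)); x=-50*np.cos(a)
    p=(579+x*c-y*s,86+x*s+y*c,290+50*np.sin(a)); print(a,y,np.round(p,1),'top',proj(*T,p),'scene',proj(*S,p))
r=cv2.imread('pics/scene9.png')[176:194,314:336,::-1].astype(int); print((r[:,:,0]-r[:,:,1]))
E
```

```text
[581.4  73.1 340. ] [531.8  81.7 302.4]
1.2 -14 [562.   70.7 336.6] top [305.  181.2] scene [324.9 178.2]
1.2 18 [559.6 102.6 336.6] top [293.2 182.2] scene [330.8 183.4]
1.4 -14 [571.6  71.4 339.3] top [304.6 177.6] scene [322.6 178.8]
1.4 18 [569.1 103.3 339.3] top [292.9 178.6] scene [328.5 184. ]
1.57 -14 [580.  72. 340.] top [304.4 174.5] scene [320.6 179.6]
1.57 18 [577.6 103.9 340. ] top [292.6 175.5] scene [326.5 184.9]
1.75 -14 [589.   72.7 339.2] top [304.1 171.4] scene [318.4 180.9]
1.75 18 [586.5 104.6 339.2] top [292.4 172.4] scene [324.3 186.2]
[[ 12  10   8   8   8   8   8   9   9  10  10  10   8   7   8  15  36  32
   27  30  32  33]
 [ 21  13   9  10   9   9  10  10   9  10  10  10   8   4   6  19  39  31
   28  29  30  33]
 [ 34  23  13   9  10  10   9   9   9   9   9  10   9   7   7  20  38  32
   30  29  28  29]
 [ 34  31  16  10   9   9  10   9   8   7   9  11  11   7   7  20  39  34
   31  30  28  29]
 [ 32  31  14   8   8   9  10   8   7   6   7  10  10   9   7  22  39  33
   33  32  30  29]
 [ 32  30  13   6   7   9   9  10   6   6   9  12  10   7  10  28  39 
[... 439 characters left out ...]
1 108  92  70  50  40  37  37
   36  35  34  33]
 [  1   0   3   1   4  21  30  21   9   8  29  61  63  54  43  37  36  36
   36  35  34  34]
 [  1   0   1  -2  -4  -1  10   3   4   8  13  33  49  39  35  36  38  36
   36  36  35  34]
 [  3   2   0  -5  -6  -6  -1   1   6   7   9  21  35  29  30  33  38  37
   36  37  36  34]
 [  4   3   1   0  -5  -1   0   1   4   6   5   6  28  29  28  29  34  36
   36  36  36  36]
 [  2   4   2   2   1   3  -1   0   1   2   0   3  29  32  29  28  29  33
   37  36  35  36]
 [ -3   8   8   5   4   3   2   2  -4  -5  -1   7  33  33  31  29  28  30
   33  36  36  36]
 [ -6   8  18  10   5   4   4   2  -5  -7  -5   5  33  35  32  30  29  28
   31  34  36  36]]
```

```bash
python3 -m creep '[[[0,0,0],0],[[0,0,0],0],[[0,0,0],0],[[0,0,0],0],[[0,0,0],0],[[0,0,0],0],[[0,0,0],0],[[0,0,0],0],[[0,0,0],0],[[0,0,0],0],[[0,0,0],0],[[0,0,0],0],[[0,0,0],0],[[0,0,0],0],[[0,0,0],0],[[0,0,0],0],[[0,0,0],0],[[0,0,0],0]]'
python3 - <<'E'
from h import *
T=cam('top')
s,im=cap('top','top10.png');to()
r=im.astype(int);m=((r[:,:,0]>110)&(r[:,:,1]<80)&(r[:,:,2]<80)).astype(np.uint8)
k,l,st,c=cv2.connectedComponentsWithStats(m)
print([(c[i].round(1).tolist(),atz(*T,c[i],340)) for i in range(1,k) if st[i,4]>4 and np.hypot(*(c[i]-(304,174)))<15])
y=((r[:,:,0]>150)&(r[:,:,1]>130)&(r[:,:,2]<80)).astype(np.uint8)
k,l,st,c=cv2.connectedComponentsWithStats(y)
print('yellow',[(c[i].round(1).tolist(),st[i].tolist()) for i in range(1,k) if st[i,4]>4], 'pred tab top',proj(*T,(473,-63.8,241)),proj(*T,(473,-63.8,213)))
E
```

```text
clock: 16.33
ee_pos: [580.0, 91.6, 335.6]
tool_rot: [[-0.076, 0.997, -0.003], [0.997, 0.076, 0.001], [0.001, -0.003, -1.0]]
contact_force: [-8.3, 1.0, 7.5]
grip_width: 10.5
finger_force: 59.3
yaw x 94.38 at [580.   91.6 335.6] j [ 0.06  0.18  1.06  0.    1.9  -0.02] w 10.1 f [-8.6  0.9  6.6] 59.3 t 16.38
[([304.1, 174.1], array([581. ,  72.9, 340. ]))]
yellow [([571.6, 119.8], [551, 92, 44, 58, 1851]), ([497.9, 183.1], [493, 178, 11, 12, 102]), ([7.6, 214.8], [0, 181, 20, 64, 830]), ([351.6, 220.2], [350, 216, 6, 9, 29])] pred tab top [352.6 218.7] [351.9 220.1]
```

Stable: the lever stands at the top (about 1.33 rad), and the dipstick sits at the predicted home position. I'm handing the job in.

```bash
python3 -c "
from h import *
print(job.sign_off())"
```

```text
the job is handed in; nothing more can be done
None
```

The job is handed in, but the sign-off returned no verdict: by my measurements the dipstick is home in its tube and released, and the lever is held straight up at about 1.33 rad with a 59 N grip.

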